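# Find the packer that fills the riveting jig

## Task

The gap of the grey jig has been reset to an unknown width: trial-fit the packers from the wooden rack and find one that goes in gently, without forcing, yet is thick enough to push back the brass sprung jaw by at least half a millimetre, so that it is gripped (if in doubt, the thickest that will go in). Leave it released and upright, centred along the jaws and fully down on the jig's bed, with the other two standing back in the rack, one to a slot (any slot); do not disturb the other things on the bench.

Things in the scene. Friction and masses are not known exactly. Their poses are not given: they have to be found in the camera images.
- jig: Fixed jig. Grey base plate 190 x 84 x 12 mm; origin at the centre of its underside on the table, x along the 190 mm. A steel stop (-x) and a brass sprung jaw (+x) face each other along x, both 36 mm wide about y = 0, tops at z = 46 mm. Dark blocks behind them reach z = 52 mm (x -63 to -41 and 53 to 75 mm, y +-30 mm). The packer goes down between stop and jaw, its thickness along x, onto the base plate (the bed)
- gap (a point): on the jig at the foot of the resting jaw's face: jig x = 10 mm, y = 0, on the bed (z = 12 mm). Axes as the jig's. The gap lies on its -x side, 34 mm deep, open at both y ends. The stop is locked at a new place each time: its face is 8.3 to 16.7 mm away in -x
- jaw_top (a point): on the jig, upper edge of the resting jaw's lead-in: jig x = 16 mm, y = 0, z = 46 mm. Near the top both faces slope away as steep lead-ins: 6 mm wide and 12 mm high on the jaw, 3 mm wide and 6 mm high on the stop
- jaw (a joint): how far the sprung jaw is pushed back along jig +x, in m: 0 at rest, 0.0046 at its hard end. The spring gives 2 N at 0, 4 N at 0.0046 and slides a released packer against the stop. Too thin a packer leaves it at 0 once released; one over 4.6 mm thicker than the gap cannot enter. Over 50 N between packer and jig bruises them; a packer that fits goes down with under 15 N
- rack: Fixed wooden rack 134 x 56 mm, 32 mm high, origin at the centre of its underside on the table. Three slots at x = -40, 0, 40 mm (y = 0), each 26 mm in x and 46 mm in y, floor 6 mm above the table, walls between 14 mm thick, y end walls 22 mm high. A packer stands in each slot on its floor, in any order, axes parallel to the rack's
- thin_head (a point): centre of the head of the THIN packer (yellow head). Every packer: aluminium blade 40 mm wide in y and 46 mm high, plastic head on top 20 mm in x, 40 mm in y, 30 mm high, 76 mm overall, 130 g. Head centre is 61 mm above the foot; grip the head across its 40 mm (y), firmly (about 50 N), or the jaw pivots it in the fingers. Blade thickness in x is 12 mm here. x along the thickness, z up
- mid_head (a point): centre of the head of the MIDDLE packer (green head); as the thin one, but blade 15 mm thick
- thick_head (a point): centre of the head of the THICK packer (blue head); as the thin one, but blade 18 mm thick
- stock_bin: bystander: red open-fronted stock bin with rivets, 150 x 100 x 70 mm, origin at the centre of its underside; leave it alone
- carton: bystander: closed cardboard box, 90 x 130 x 70 mm, origin at the centre of its underside; leave it alone
- driver: bystander: screwdriver lying on the bench; leave it alone

How it is judged:
By the outcome, as a careful person would: the job done as asked, in the order asked, and still so for the second after the job is handed in, with the robot touching nothing.
It also fails if it takes over 72 s, if anything falls off the work surface, if the arm or the gripper's body presses on something with over 40 N, if the wrist force passes 120 N, or if a joint passes its speed limit or range.

## Robot

A 6-joint arm with a two-finger parallel gripper is mounted at the origin on the work surface. World frame = base frame: x ahead of the robot, y to its left, z up, the work surface at z = 0. Lengths are in m, angles in degrees, forces in N, time in s.
With the tool pointing down it reaches from about 0.3 to 0.75 m from the base axis. Payload 8.5 kg.
Tool frame: the origin (TCP) lies midway between the tips of the shut fingers; the grasp point (between the pads) lies 19 mm behind it (env.grip_depth is the distance from the TCP to the grasp point, in m); x points along the fingers, y is the direction in which the jaws open and shut, and the axes are right-handed (so a half turn about x gives the same grasp; the last joint's range is limited). The gripper opens to 85 mm and grips with 20 to 120 N. Pads are 22 mm wide; open, the fingers measure 114 mm over their backs; the gripper's body (76 mm by 85 mm) begins 54 mm behind the grasp point. The pads swing forward as they close: fully open they stand 13 mm farther back than shut.
Start: joints at [63.065, 21.807, 74.336, -0, 83.858, -12.336], TCP at [0.139, 0.532, 0.231] pointing down, gripper open.
Joint ranges: [-178.18, 178.18], [-50.72, 133.34], [12.68, 142.11], [-81.47, 261.47], [9.98, 163.14], [-165.26, 165.26]. Speed limits (degrees/s): [136.94, 136.94, 180, 180, 180, 180].

## Interface

Orientations are given as a 3x3 rotation matrix whose columns are the frame's x, y, z axes.
In Python, from rig import env gives the robot as it stands.
- The arm moves only by the tool play_rows, never from a script. Its arguments are lists of equal length, an entry for each row: "travel": the shift along the world's x, y, z in cm, a list of three; "rotation": the turn, a rotation vector about the world's x, y, z in rad, a list of three; "claw": the finger opening in cm, from 0 to 8.54. A call has 1 to 12 rows; each row shifts and turns the pose as measured when the row begins; what a row does not reach is not made up. A row lasts 1/12 s, in which the tool goes at most 41.7 mm and 7.16 degrees, less where a joint would pass 70% of its speed; a pose out of reach is approached as far as the arm can. A call is refused whole if a number of a shift passes 4.17 or a number of a turn 0.125, either way. A call with a gripper value outside its range is refused whole. The fingers move at their own pace and stop on an object; "squeeze" is the grip in N (left out, the last holds). Time passes only in rows, so rows that do not move let the fingers close. It gives the time, the measured TCP pose, the force and the opening at its end, in the units of the state.
- env.observe(): the state, without advancing time (a new reading comes with each control period).
- env.get_image(name): name is "scene" or "top" or "wrist"; returns the picture (420x560x3 uint8, red, green, blue); there is no depth.
- env.camera_info(name): a dict with "vertical_fov" (degrees; the focal length in pixels is half the picture's height over the tangent of half this angle, whatever the lens; pixels are square), "cx", "cy" (the principal point, pixels), "eye" and "rotation" of the camera in the world. Camera axes: x right, y down, z forward; pixel columns grow to the right and rows downward; lengths in m; the calibration is good to about 2 mm. The wrist camera is an equidistant fisheye: a pixel r from the principal point sees the ray r / f radians off the axis. A picture is of the moment at which its call begins: read the wrist's pose just before it. camera_info takes no time and is no camera call; for the wrist camera it gives the pose at the moment of the call.
- env.close_job(): hands the job in, once; it reports no verdict.
The state is a dict: "time_s": time; "q": joint angles; "qvel": joint speeds; "joint_efforts": joint torques, N m; "position": TCP position; "tool_rot": TCP orientation; "ft_force": force on the tool from outside, world axes, zero at the start; "wrist_torque": the same for the moment, N m; "grip_width": finger opening in m.
Only numpy, scipy, OpenCV 4.12 (cv2) and the standard library are available. Lean on these libraries where they do the work, as an engineer would, in place of code of your own. Each camera call takes 0.05 s, during which the arm holds its last target.

## Working session

There is one attempt and no reset: what is moved stays moved. The work goes in short steps, Python scripts to look and compute and a tool call to move; the robot and the scene stay as the last step left them, time stands still between calls to the robot, and variables do not carry over. Pictures are saved under pics/ and viewed, and the job is handed in when it is done.

Besides the shell and the picture viewer there is one more tool, called after "Emit:" by a JSON object that holds its "name" and its "arguments". play_rows: Moves the arm, as the interface text tells. Its arguments: {"type":"object","properties":{"travel":{"type":"array","items":{"type":"array","items":{"type":"number"}}},"rotation":{"type":"array","items":{"type":"array","items":{"type":"number"}}},"claw":{"type":"array","items":{"type":"number"}},"squeeze":{"type":"number"}},"required":["travel","rotation","claw"]}

```bash
mkdir -p pics; ls
python3 - <<'E'
from rig import env
import cv2
s=env.observe()
print({k:s[k] for k in s})
for n in ["scene","top","wrist"]:
    i=env.camera_info(n); print(n,i)
    cv2.imwrite(f"pics/{n}0.png",env.get_image(n)[:,:,::-1])
print(env.grip_depth)
E
```

```text
pics
{'time_s': 0.0, 'q': array([ 6.30660182e+01,  2.18406641e+01,  7.43863954e+01,  4.89339371e-04,
        8.38573732e+01, -1.23353505e+01]), 'qvel': array([-0.05234187,  0.03113202, -0.00996044, -0.07988404, -0.1217794 ,
       -0.03647554]), 'joint_efforts': array([-3.62285173e-04, -4.48466241e+01, -2.31272453e+01, -1.99880055e-04,
        4.80433664e-03,  3.30187402e-05]), 'position': array([0.13848211, 0.53196997, 0.23070517]), 'tool_rot': array([[-6.75069487e-04,  2.52046648e-01,  9.67714850e-01],
       [-1.30993432e-03,  9.67714018e-01, -2.52047344e-01],
       [-9.99998914e-01, -1.43779237e-03, -3.23109652e-04]]), 'ft_force': array([-0.50449213,  0.189742  , -0.57876154]), 'wrist_torque': array([ 0.02634967, -0.01456836, -0.01879999]), 'grip_width': 0.08518787970699826}
scene {'vertical_fov': 56.374409550974, 'cx': 280.9862202003398, 'cy': 199.38311192483633, 'eye': array([ 1.05668652, -0.51015833,  0.6572435 ]), 'rotation': array([[ 0.74823382,  0.44355738, -0.49335889],
       [ 0.66336513, -0.48939778,  0.56607113],
       [ 0.00963628, -0.75083065, -0.66042447]])}
top {'vertical_fov': 43.76022969650352, 'cx': 277.776547367878, 'cy': 212.2722975219446, 'eye': array([ 0.5192095 , -0.01766709,  1.39076812]), 'rotation': array([[ 0.00697772, -0.99711616,  0.07556896],
       [-0.99996885, -0.00667894,  0.00420573],
       [-0.00368888, -0.07559595, -0.99713171]])}
wrist {'vertical_fov': 65.70646984690485, 'cx': 277.0585845333252, 'cy': 213.775860893572, 'eye': array([0.05849682, 0.55351761, 0.3732847 ]), 'rotation': array([[ 2.52234591e-01,  9.16478097e-01,  3.10556932e-01],
       [ 9.67665675e-01, -2.38585362e-01, -8.18545477e-02],
       [-9.23562114e-04,  3.21161831e-01, -9.47023878e-01]])}
0.0187
```

View pics/scene0.png

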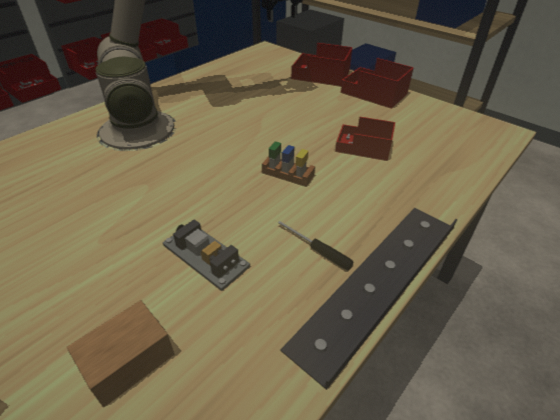

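View pics/top0.png

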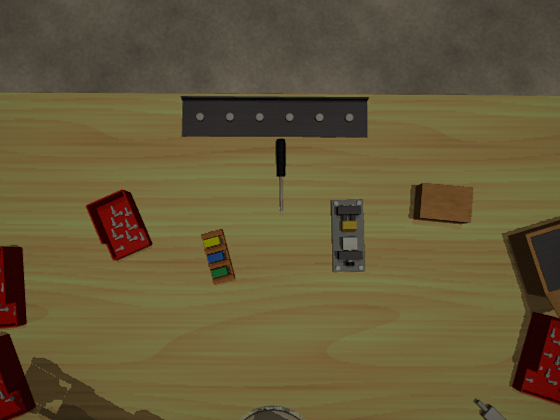

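View pics/wrist0.png

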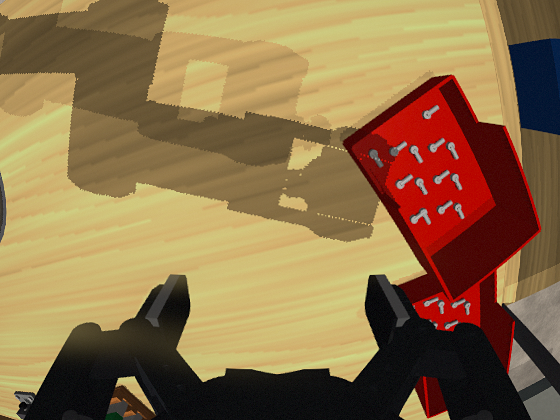

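```bash
cat > h.py <<'E'
import numpy as np, cv2
from rig import env
def ray(name,info,u,v):
    f=210/np.tan(np.radians(info["vertical_fov"])/2)
    x=(u-info["cx"])/f; y=(v-info["cy"])/f
    if name=="wrist":
        r=np.hypot(x,y); s=np.sin(r)/r if r>1e-9 else 1
        d=np.array([x*s,y*s,np.cos(r)])
    else: d=np.array([x,y,1.])
    return info["rotation"]@d
def onz(name,info,u,v,z):
    d=ray(name,info,u,v); e=info["eye"]; return e+d*(z-e[2])/d[2]
def proj(name,info,p):
    f=210/np.tan(np.radians(info["vertical_fov"])/2)
    c=info["rotation"].T@(np.array(p)-info["eye"])
    if name=="wrist":
        n=np.hypot(c[0],c[1]); r=np.arctan2(n,c[2]); k=r/n if n>1e-12 else 1
        return np.array([info["cx"]+f*k*c[0],info["cy"]+f*k*c[1]])
    return np.array([info["cx"]+f*c[0]/c[2],info["cy"]+f*c[1]/c[2]])
def crop(src,dst,x0,y0,w,h,k):
    im=cv2.imread(src); cv2.imwrite(dst,cv2.resize(im[y0:y0+h,x0:x0+w],None,fx=k,fy=k,interpolation=cv2.INTER_CUBIC))
E
python3 - <<'E'
from h import *
i=env.camera_info("top")
im=cv2.imread("pics/top0.png"); hsv=cv2.cvtColor(im,cv2.COLOR_BGR2HSV)
for n,lo,hi in [("yellow",25,35),("green",50,80),("blue",100,125)]:
    m=((hsv[...,0]>=lo)&(hsv[...,0]<=hi)&(hsv[...,1]>150)&(hsv[...,2]>60)).astype(np.uint8)
    m[:,:190]=0;m[:,250:]=0;m[:220]=0;m[295:]=0
    ys,xs=np.nonzero(m); print(n,len(xs),xs.mean(),ys.mean(),onz("top",i,xs.mean(),ys.mean(),0.082), cv2.minAreaRect(np.c_[xs,ys].astype(np.float32)))
for u,v in [(332,200),(363,200),(365,271),(333,272)]: print(onz("top",i,u,v,0.012))
crop("pics/top0.png","pics/c1.png",190,180,190,110,4)
E
```

```text
yellow 126 211.3095238095238 241.4920634920635 [0.54400782 0.15354726 0.082     ] ((211.2353057861328, 241.44119262695312), (7.761138916015625, 16.249887466430664), 75.96376037597656)
green 109 218.9908256880734 272.25688073394497 [0.46766473 0.13314777 0.082     ] ((218.94119262695312, 272.26470947265625), (7.276068687438965, 14.794672966003418), 75.96376037597656)
blue 114 215.1578947368421 257.07894736842104 [0.50524248 0.14329721 0.082     ] ((215.14706420898438, 257.0882568359375), (7.518604278564453, 14.794672966003418), 75.96376037597656)
[ 0.65725219 -0.15520428  0.012     ]
[ 0.65779454 -0.23724065  0.012     ]
[ 0.47090723 -0.24148092  0.012     ]
[ 0.46770519 -0.15766114  0.012     ]
```

View pics/c1.png

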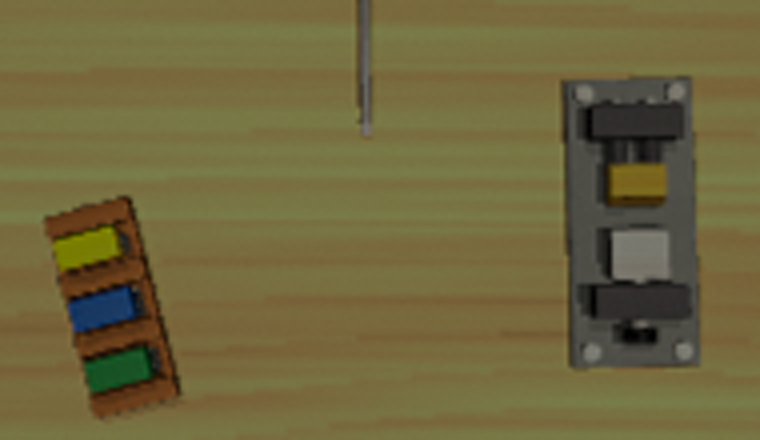

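Emit:
{"name": "play_rows", "arguments": {"travel": [[2.8,-2.9,0],[2.8,-2.9,0],[2.8,-2.9,0],[2.8,-2.9,0],[2.8,-2.9,0],[2.8,-2.9,0],[2.8,-2.9,0],[2.8,-2.9,0],[2.8,-2.9,0],[2.8,-2.9,0],[2.8,-2.9,0],[2.8,-2.9,0]], "rotation": [[0,0,0.045],[0,0,0.045],[0,0,0.045],[0,0,0.045],[0,0,0.045],[0,0,0.045],[0,0,0.045],[0,0,0.045],[0,0,0.045],[0,0,0.045],[0,0,0.045],[0,0,0.045]], "claw": [8.5,8.5,8.5,8.5,8.5,8.5,8.5,8.5,8.5,8.5,8.5,8.5]}}

```text
time_s: 1.15
position: [0.477, 0.172, 0.2287]
tool_rot: [[-0.003, -0.318, 0.948], [-0.003, 0.948, 0.318], [-1.0, -0.002, -0.004]]
ft_force: [1.0, 0.3, 0.5]
grip_width: 0.085
```

Emit:
{"name": "play_rows", "arguments": {"travel": [[1.6,-1.6,0],[0.6,-0.6,0],[0,0,0]], "rotation": [[0,0,-0.05],[0,0,-0.02],[0,0,0]], "claw": [8.5,8.5,8.5]}}

```text
time_s: 1.4
position: [0.504, 0.1429, 0.2272]
tool_rot: [[-0.004, -0.243, 0.97], [-0.004, 0.97, 0.243], [-1.0, -0.003, -0.005]]
ft_force: [-0.7, 0.3, 0.1]
grip_width: 0.0852
```

```bash
cat > shot.py <<'E'
import sys,json
from h import *
n,f=sys.argv[1:3]
i=env.camera_info(n); im=env.get_image(n); cv2.imwrite(f"pics/{f}.png",im[:,:,::-1])
json.dump({k:np.array(v).tolist() for k,v in i.items()},open(f"pics/{f}.json","w"))
s=env.observe(); print(s["time_s"],s["position"],np.degrees(np.arctan2(s["tool_rot"][1,2],s["tool_rot"][0,2])),s["ft_force"],s["q"][5])
E
cat >> h.py <<'E'
import json
def info(f):
    return {k:np.array(v) for k,v in json.load(open(f"pics/{f}.json")).items()}
E
python3 shot.py wrist w1
```

```text
1.45 [0.50327653 0.1437056  0.22723613] 14.14715762060204 [-0.2506799  -0.24516306 -0.4328805 ] -101.05259280820493
```

View pics/w1.png

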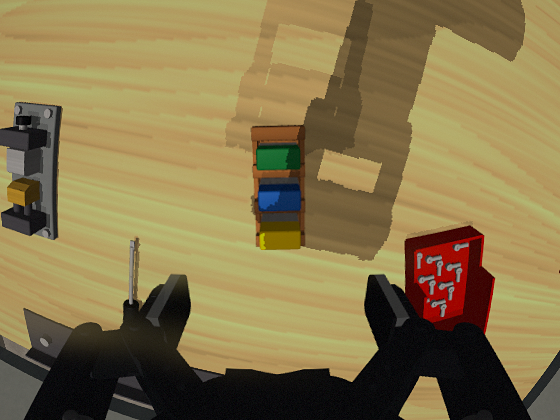

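Run:
```python
from h import *
print(env.observe()["q"])
im=cv2.imread("pics/w1.png"); hsv=cv2.cvtColor(im,cv2.COLOR_BGR2HSV); i=info("w1")
crop("pics/w1.png","pics/c2.png",240,115,80,145,4)
# green/blue/yellow: mask by hue then show V profile
for n,lo,hi in [("yellow",25,35),("green",55,85),("blue",100,125)]:
    m=((hsv[...,0]>=lo)&(hsv[...,0]<=hi)&(hsv[...,1]>150)).astype(np.uint8)
    m[:,:245]=0;m[:,310:]=0;m[:120]=0;m[255:]=0
    ys,xs=np.nonzero(m);
    for v in range(ys.min(),ys.max()+1): 
        r=hsv[v,270:290,2].mean(); x=xs[ys==v]; print(n,v,round(r),x.min() if len(x) else '',x.max() if len(x) else '')
```

```text
[   3.06613902   19.45911541   78.70782955   -0.2065945    82.12103348
 -101.05259281]
yellow 147 40 257 257
yellow 148 61  
yellow 149 88  
yellow 150 105  
yellow 151 106  
yellow 152 106  
yellow 153 101  
yellow 154 101  
yellow 155 100 300 300
yellow 156 97 300 300
yellow 157 97 300 300
yellow 158 97 300 300
yellow 159 96 300 300
yellow 160 93 300 300
yellow 161 93 300 300
yellow 162 94 300 300
yellow 163 98  
yellow 164 97  
yellow 165 94  
yellow 166 93 300 300
yellow 167 95  
yellow 168 88  
yellow 169 77 291 298
yellow 170 124  
yellow 171 147  
yellow 172 132  
yellow 173 129  
yellow 174 127  
yellow 175 123  
yellow 176 119  
yellow 177 90  
yellow 178 57  
yellow 179 60  
yellow 180 60  
yellow 181 59  
yellow 182 59  
yellow 183 52  
yellow 184 51  
yellow 185 51  
yellow 186 51  
yellow 187 51  
yellow 188 50  
yellow 189 50  
yellow 190 60  
yellow 191 91  
yellow 192 115  
yellow 193 123  
yellow 194 123  
yellow 195 120  
yellow 196 119  
yellow 197 118  
yellow 198 117  
yellow 199 114  
yellow 200 114  
yellow 201 111  
yellow 202 106  
yellow 203 103  
yellow 204
[... 1253 characters left out ...]
9
green 163 98 257 299
green 164 97 256 299
green 165 94 257 299
green 166 93 257 299
green 167 95 257 299
green 168 88 257 299
green 169 77 258 274
blue 184 51 279 297
blue 185 51 260 298
blue 186 51 260 298
blue 187 51 259 298
blue 188 50 259 298
blue 189 50 259 299
blue 190 60 259 299
blue 191 91 259 299
blue 192 115 258 299
blue 193 123 258 299
blue 194 123 258 299
blue 195 120 258 299
blue 196 119 258 299
blue 197 118 258 299
blue 198 117 258 300
blue 199 114 258 300
blue 200 114 258 300
blue 201 111 258 299
blue 202 106 258 299
blue 203 103 259 299
blue 204 98 258 299
blue 205 90 259 299
blue 206 88 259 299
blue 207 88 259 299
blue 208 89 259 299
blue 209 89 259 299
blue 210 76 259 287
```

```bash
sleep 1
```

```text
(no output)
```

View pics/c2.png

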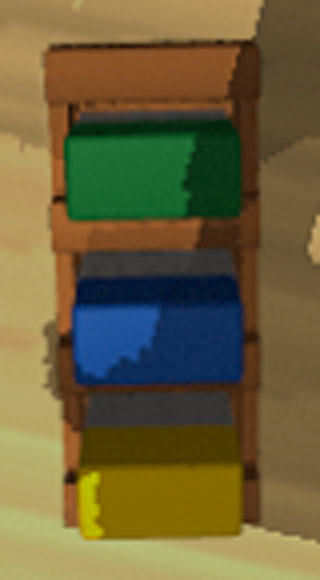

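Run:
```python
from h import *
i=info("w1"); P=[]
for n,u0,u1,v0,v1 in [("green",255.7,300,148.3,169.2),("blue",257.8,300,190.3,210.6),("yellow",259.5,300.3,230.6,249.8)]:
    c=[onz("wrist",i,u,v,.082) for u,v in [(u0,v0),(u1,v0),(u0,v1),(u1,v1)]]
    m=np.mean(c,0); print(n,m,np.linalg.norm(c[0]-c[1]),np.linalg.norm(c[0]-c[2])); P.append(m)
d=P[2]-P[0]; print(np.linalg.norm(d),np.degrees(np.arctan2(d[1],d[0])))
```

```text
green [0.46740088 0.1346417  0.082     ] 0.03933527001734434 0.01899762586963188
blue [0.50490397 0.1450504  0.082     ] 0.03861369222903515 0.01952501443772427
yellow [0.54331497 0.15573252 0.082     ] 0.03887258694958168 0.02014963666676005
0.07878941165651276 15.526614501697829
```

Emit:
{"name": "play_rows", "arguments": {"travel": [[1.6,-3.5,0],[1.6,-3.5,-0.4],[1.6,-3.5,-1],[1.6,-3.5,-1.2],[1.6,-3.5,-1.2],[1.6,-3.5,-1.2],[1.6,-3.5,-1.2],[1.6,-3.5,-1.2],[1.5,-3.5,-1.2],[1.0,-2.0,-1],[0,0,0]], "rotation": [[0,0,-0.025],[0,0,-0.025],[0,0,-0.025],[0,0,-0.025],[0,0,-0.025],[0,0,-0.025],[0,0,-0.025],[0,0,-0.025],[0,0,-0.01],[0,0,0],[0,0,0]], "claw": [8.5,8.5,8.5,8.5,8.5,8.5,8.5,8.5,8.5,8.5,8.5]}}

```text
time_s: 2.37
position: [0.6544, -0.1843, 0.129]
tool_rot: [[-0.005, -0.061, 0.998], [0.002, 0.998, 0.061], [-1.0, 0.003, -0.004]]
ft_force: [1.2, -0.5, -0.3]
grip_width: 0.0851
```

```bash
python3 shot.py wrist w2
```

```text
2.4167 [ 0.65401302 -0.18244329  0.12997636] 3.5653531405463643 [-0.06876804  0.64229517 -0.24909284] -119.13482703624781
```

View pics/w2.png

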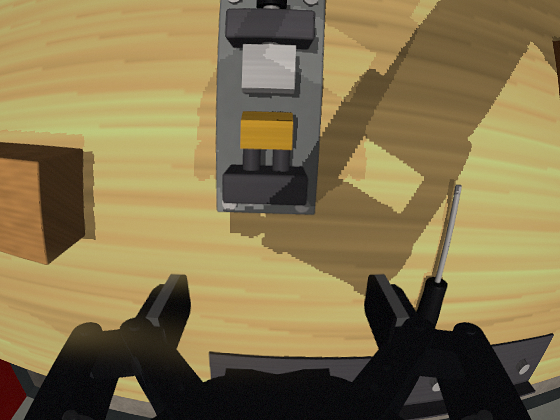

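Run:
```python
from h import *
crop("pics/w2.png","pics/c3.png",205,0,130,220,6)
im=cv2.imread("pics/c3.png"); print(im.shape); cv2.imwrite("pics/c3.png",im[170:770])
```

```text
(1320, 780, 3)
```

View pics/c3.png

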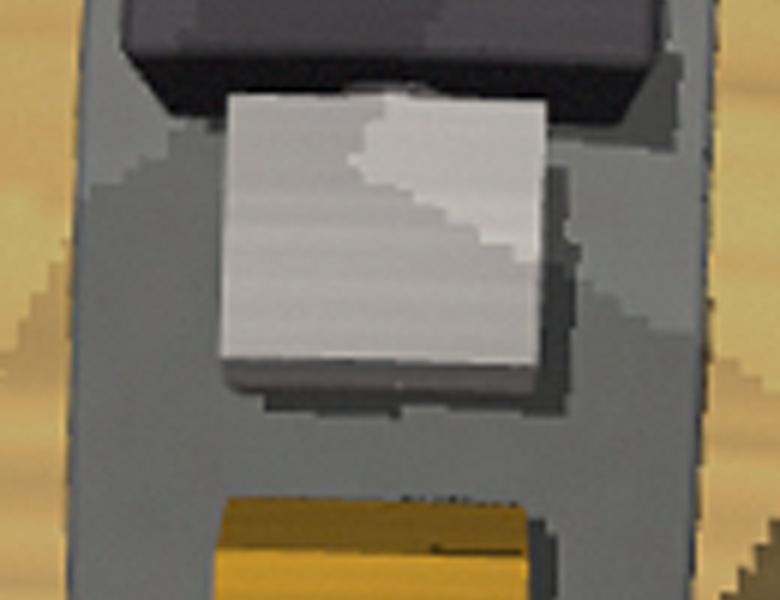

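Run:
```python
from h import *
i=info("w2"); print(i["eye"])
def q(n,u,v,z): p=onz("wrist",i,u,v,z); print(n,p); return p
a=q("stopTL",241.7,88,.046); b=q("stopTR",294.7,89.1,.046)
a2=q("stopbackL",242.9,43.8,.046); b2=q("stopbackR",296,45,.046)
q("stopfaceL z40",243,93.2,.040); q("stopfaceR",294,94.3,.040)
q("z12 if shadow",250,96.7,.012)
c=q("jawTL",241,119.9,.046); d=q("jawTR",293,120.9,.046)
q("jawfaceL z34",242.7,111.4,.034);q("jawfaceR z34",292.5,112.7,.034)
q("jawfaceL z12",242.7,111.4,.012)
print("dx top",(c+d-a-b)/2*1000, "width",np.linalg.norm(a-b),np.linalg.norm(c-d))
for l,r,z in [((82/6+205,170/6),(720/6+205,170/6),.012),((67/6+205,770/6),(690/6+205,770/6),.012)]:
    print(onz("wrist",i,*l,z),onz("wrist",i,*r,z))
for u,v in [(217,212.5),(315,213.5)]: print("end",onz("wrist",i,u,v,.012))
```

```text
[ 0.572424   -0.1891424   0.27187042]
stopTL [ 0.55907314 -0.21343393  0.046     ]
stopTR [ 0.55788791 -0.17736558  0.046     ]
stopbackL [ 0.52770179 -0.2144597   0.046     ]
stopbackR [ 0.52664952 -0.17842551  0.046     ]
stopfaceL z40 [ 0.56241376 -0.21296402  0.04      ]
stopfaceR [ 0.5612524  -0.17730009  0.04      ]
z12 if shadow [ 0.56379889 -0.21017422  0.012     ]
jawTL [ 0.58132115 -0.21279606  0.046     ]
jawTR [ 0.5800542 -0.1770648  0.046    ]
jawfaceL z34 [ 0.57551034 -0.21311439  0.034     ]
jawfaceR z34 [ 0.5744911  -0.17718514  0.034     ]
jawfaceL z12 [ 0.57579578 -0.21533149  0.012     ]
dx top [22.20714973  0.46932859  0.        ] width 0.03608782445100092 0.03575371243086622
[ 0.50807663 -0.23842584  0.012     ] [ 0.5034421  -0.15484464  0.012     ]
[ 0.59013052 -0.23610735  0.012     ] [ 0.58549852 -0.15334602  0.012     ]
end [ 0.66106036 -0.23417301  0.012     ]
end [ 0.65696698 -0.15105305  0.012     ]
```

Emit:
{"name": "play_rows", "arguments": {"travel": [[-1.9,3.2,0],[-1.9,3.2,0],[-1.9,3.2,0],[-1.9,3.2,0],[-1.9,3.2,0],[-1.9,3.2,0],[-1.9,3.2,0],[-1.9,3.2,0],[-1.9,3.2,0],[-1.2,2.2,0],[0,0,0]], "rotation": [[0,0,0.02],[0,0,0.02],[0,0,0.02],[0,0,0.02],[0,0,0.02],[0,0,0.02],[0,0,0.02],[0,0,0.02],[0,0,0.02],[0,0,0.02],[0,0,0]], "claw": [8.5,8.5,8.5,8.5,8.5,8.5,8.5,8.5,8.5,8.5,8.5]}}

```text
time_s: 3.33
position: [0.4472, 0.1609, 0.1373]
tool_rot: [[0.002, -0.295, 0.956], [0.006, 0.956, 0.295], [-1.0, 0.005, 0.004]]
ft_force: [0.2, 0.5, -0.7]
grip_width: 0.0848
```

```bash
cat > st.py <<'E'
from h import *
s=env.observe(); R=s["tool_rot"]; np.set_printoptions(precision=4,suppress=True)
print(s["time_s"],s["position"],"yaw",np.degrees(np.arctan2(R[1,2],R[0,2])),"tilt col x",R[:,0],s["ft_force"],s["wrist_torque"],s["grip_width"])
E
python3 st.py
```

```text
3.3333 [0.4472 0.1609 0.1373] yaw 17.143382608211137 tilt col x [ 0.0019  0.0064 -1.    ] [ 0.1931  0.5388 -0.7104] [0.0137 0.0299 0.0095] 0.08482401797331916
```

Emit:
{"name": "play_rows", "arguments": {"travel": [[1.0,-1.3,0],[1.0,-1.3,0],[0,0,0],[0,0,0]], "rotation": [[-0.003,0.001,-0.016],[-0.003,0.001,-0.016],[0,0,0],[0,0,0]], "claw": [8.5,8.5,8.5,8.5]}}

```text
time_s: 3.67
position: [0.4658, 0.1367, 0.14]
tool_rot: [[0.004, -0.27, 0.963], [0.0, 0.963, 0.27], [-1.0, -0.001, 0.004]]
ft_force: [-0.4, -0.7, -0.3]
grip_width: 0.0853
```

```bash
python3 st.py;python3 shot.py wrist w3
```

```text
3.6667 [0.4658 0.1367 0.14  ] yaw 15.663060063894521 tilt col x [ 0.0039  0.0002 -1.    ] [-0.4269 -0.6766 -0.3264] [-0.003   0.0358  0.009 ] 0.08533997196420283
3.7167 [0.4660099  0.13652011 0.13997668] 15.65185233573847 [ 0.49282575 -0.6061142   0.04444902] -103.32000606956014
```

View pics/w3.png

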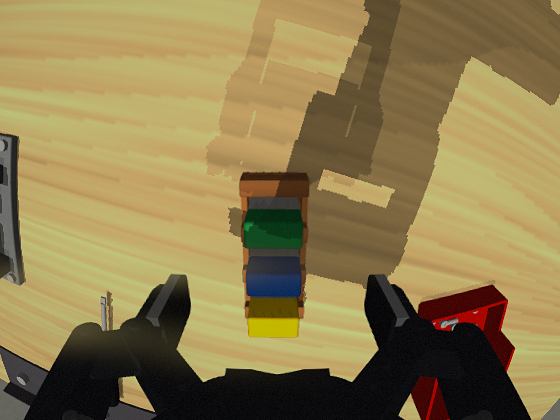

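Run:
```python
from h import *
im=cv2.imread("pics/w3.png"); hsv=cv2.cvtColor(im,cv2.COLOR_BGR2HSV); i=info("w3")
V=hsv[...,2].astype(int)
print([(v,round(V[v,255:268].mean())) for v in range(204,254)])
m=(hsv[...,0]>=55)&(hsv[...,0]<=85)&(hsv[...,1]>150)
for v in (222,230,235,240,245): x=np.nonzero(m[v,235:310])[0]+235; print(v,x.min(),x.max())
crop("pics/w3.png","pics/c4.png",225,165,100,180,3)
```

```text
[(204, 60), (205, 59), (206, 60), (207, 60), (208, 55), (209, 46), (210, 43), (211, 43), (212, 43), (213, 43), (214, 43), (215, 44), (216, 44), (217, 43), (218, 43), (219, 43), (220, 41), (221, 44), (222, 50), (223, 53), (224, 55), (225, 61), (226, 61), (227, 59), (228, 60), (229, 65), (230, 72), (231, 74), (232, 72), (233, 74), (234, 74), (235, 75), (236, 75), (237, 75), (238, 74), (239, 75), (240, 75), (241, 74), (242, 75), (243, 74), (244, 74), (245, 74), (246, 75), (247, 72), (248, 62), (249, 63), (250, 65), (251, 65), (252, 66), (253, 67)]
222 244 301
230 244 302
235 244 301
240 245 301
245 245 301
```

View pics/c4.png

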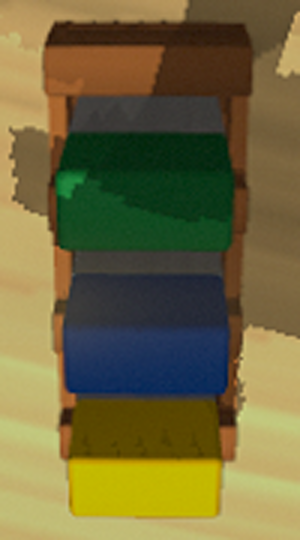

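Run:
```python
from h import *
i=info("w3")
c=[onz("wrist",i,u,v,.082) for u,v in [(244,221.5),(302.2,221.5),(244.8,248),(302,248)]]
m=np.mean(c,0); print(m,np.linalg.norm(c[0]-c[1]),np.linalg.norm(c[0]-c[2]))
print("yaw",np.degrees(np.arctan2(c[2][1]-c[0][1],c[2][0]-c[0][0])))
```

```text
[0.46702498 0.13480623 0.082     ] 0.03831277789395376 0.019242659037632046
yaw 15.1446928978108
```

Emit:
{"name": "play_rows", "arguments": {"travel": [[0.1,-0.2,-2],[0,0,-2],[0,0,-2],[0,0,-1.5],[0,0,-0.8],[0,0,-0.3],[0,0,0]], "rotation": [[0,0.003,0],[0,0,0],[0,0,0],[0,0,0],[0,0,0],[0,0,0],[0,0,0]], "claw": [8.0,7.5,7.5,7.5,7.5,7.5,7.5]}}

```text
time_s: 4.3
position: [0.4694, 0.1307, 0.0511]
tool_rot: [[0.004, -0.262, 0.965], [0.0, 0.965, 0.262], [-1.0, -0.001, 0.004]]
ft_force: [-0.4, 0.6, 0.2]
grip_width: 0.0749
```

```bash
python3 st.py
```

```text
4.3 [0.4694 0.1307 0.0511] yaw 15.166739250150128 tilt col x [ 0.0041  0.0005 -1.    ] [-0.377   0.6379  0.2114] [-0.0041  0.0259  0.0043] 0.07488943081279748
```

Emit:
{"name": "play_rows", "arguments": {"travel": [[-0.24,0.38,-0.3],[0,0,0]], "rotation": [[0,0.004,0],[0,0,0]], "claw": [6,5.5]}}

```text
time_s: 4.47
position: [0.4675, 0.1345, 0.0488]
tool_rot: [[0.001, -0.261, 0.965], [0.001, 0.965, 0.261], [-1.0, 0.0, 0.001]]
ft_force: [0.1, -0.5, -0.1]
grip_width: 0.0554
```

```bash
python3 st.py; python3 shot.py wrist w4
```

```text
4.4667 [0.4675 0.1345 0.0488] yaw 15.10876188617495 tilt col x [ 0.0011  0.0006 -1.    ] [ 0.1129 -0.5143 -0.1169] [-0.0073  0.025   0.0534] 0.055428516902113964
4.5167 [0.46795193 0.13434675 0.04916854] 15.121916990791856 [-0.2935613  -0.60762433 -0.12418185] -103.1030484964168
```

View pics/w4.png

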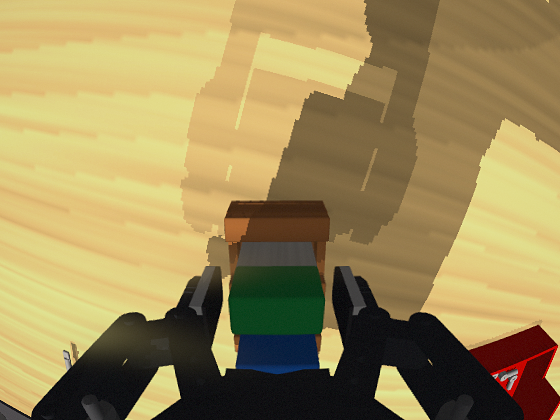

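Emit:
{"name": "play_rows", "arguments": {"travel": [[0,0,0],[0,0,0],[0,0,0],[0,0,0],[0,0,0]], "rotation": [[0,0,0],[0,0,0],[0,0,0],[0,0,0],[0,0,0]], "claw": [3.5,3.5,3.5,3.5,3.5], "squeeze": 55}}

```text
time_s: 4.93
position: [0.4687, 0.1346, 0.0509]
tool_rot: [[0.006, -0.262, 0.965], [0.001, 0.965, 0.262], [-1.0, -0.001, 0.006]]
ft_force: [-0.3, 0.5, -0.8]
grip_width: 0.0394
```

```bash
python3 st.py
```

```text
4.9333 [0.4687 0.1346 0.0509] yaw 15.160221783428282 tilt col x [ 0.0058  0.0006 -1.    ] [-0.2575  0.4936 -0.7668] [-0.0325 -0.0138 -0.0016] 0.03941632596921802
```

Emit:
{"name": "play_rows", "arguments": {"travel": [[0,0,1],[0,0,2],[0,0,2],[0,0,2],[0,0,1.5],[0,0,0]], "rotation": [[0,0.004,0],[0,0,0],[0,0,0],[0,0,0],[0,0,0],[0,0,0]], "claw": [3.5,3.5,3.5,3.5,3.5,3.5]}}

```text
time_s: 5.43
position: [0.4669, 0.1345, 0.1381]
tool_rot: [[-0.004, -0.261, 0.965], [0.0, 0.965, 0.261], [-1.0, 0.001, -0.003]]
ft_force: [1.0, 1.4, -1.5]
grip_width: 0.0393
```

```bash
python3 st.py
```

```text
5.4333 [0.4669 0.1345 0.1381] yaw 15.149065051222866 tilt col x [-0.0037  0.0005 -1.    ] [ 0.9774  1.4362 -1.5194] [-0.0067 -0.0167 -0.0661] 0.03925797202733335
```

Emit:
{"name": "play_rows", "arguments": {"travel": [[1.0,-2.5,0],[1.0,-3.3,0],[1.1,-3.3,0],[1.1,-3.3,0],[1.1,-3.3,0],[1.1,-3.3,0],[1.1,-3.3,0],[1.0,-3.3,0],[0.8,-2.5,0],[0.3,-1.2,0],[0,0,0],[0,0,0]], "rotation": [[0,-0.002,-0.024],[0,-0.002,-0.024],[0,0,-0.024],[0,0,-0.024],[0,0,-0.024],[0,0,-0.024],[0,0,-0.024],[0,0,-0.024],[0,0,-0.02],[0,0,-0.01],[0,0,0],[0,0,0]], "claw": [3.5,3.5,3.5,3.5,3.5,3.5,3.5,3.5,3.5,3.5,3.5,3.5]}}

```text
time_s: 6.43
position: [0.5605, -0.1714, 0.1262]
tool_rot: [[-0.01, -0.034, 0.999], [0.007, 0.999, 0.035], [-1.0, 0.007, -0.01]]
ft_force: [-0.5, 0.2, -1.2]
grip_width: 0.0389
```

```bash
python3 st.py
```

```text
6.4333 [ 0.5605 -0.1714  0.1262] yaw 1.97781225582381 tilt col x [-0.0101  0.0069 -0.9999] [-0.4553  0.1744 -1.2289] [ 0.0244  0.0039 -0.0049] 0.038885214858895935
```

Emit:
{"name": "play_rows", "arguments": {"travel": [[0.5,-1.2,0],[0.5,-1.1,0],[0,0,0],[0,0,0]], "rotation": [[-0.004,-0.005,0],[-0.003,-0.005,0],[0,0,0],[0,0,0]], "claw": [3.5,3.5,3.5,3.5]}}

```text
time_s: 6.77
position: [0.5707, -0.1926, 0.1253]
tool_rot: [[-0.001, -0.039, 0.999], [0.001, 0.999, 0.039], [-1.0, 0.001, -0.001]]
ft_force: [0.6, 0.7, -1.3]
grip_width: 0.0395
```

```bash
python3 st.py; python3 shot.py wrist w5
```

```text
6.7667 [ 0.5707 -0.1926  0.1253] yaw 2.2504944979635564 tilt col x [-0.0012  0.0009 -1.    ] [ 0.5587  0.702  -1.2833] [ 0.0023 -0.0219 -0.0078] 0.03954076314111566
6.8167 [ 0.57065095 -0.192653    0.12529836] 2.251224292706586 [-2.01097748e-03  5.20311350e-01 -2.26920058e+00] -122.1571727827123
```

View pics/w5.png

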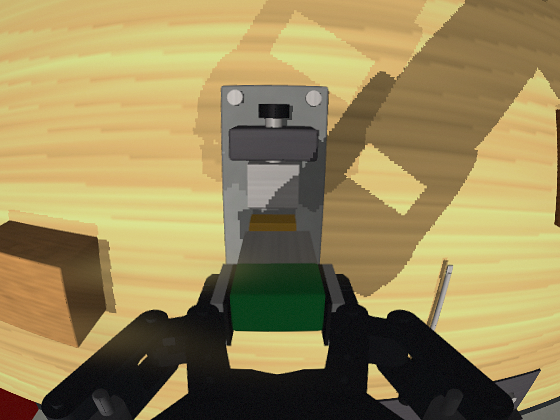

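Run:
```python
from h import *
crop("pics/w5.png","pics/c5.png",215,150,130,190,3)
i=info("w5")
for u,v,z in [(247,206,.046),(299.5,207,.046),(221,140,.012),(328,140,.012),(230,300,.157),(327,300,.157),(241,262,.127-.0),(312,262,.127)]: print(u,v,onz("wrist",i,u,v,z))
```

```text
247 206 [ 0.55805123 -0.21407326  0.046     ]
299.5 207 [ 0.55735107 -0.17646089  0.046     ]
221 140 [ 0.51473017 -0.23856345  0.012     ]
328 140 [ 0.51153343 -0.15402204  0.012     ]
230 300 [ 0.56352604 -0.2116918   0.157     ]
327 300 [ 0.56204227 -0.17202753  0.157     ]
241 262 [ 0.56118603 -0.21007052  0.127     ]
312 262 [ 0.55984727 -0.17551076  0.127     ]
```

View pics/c5.png

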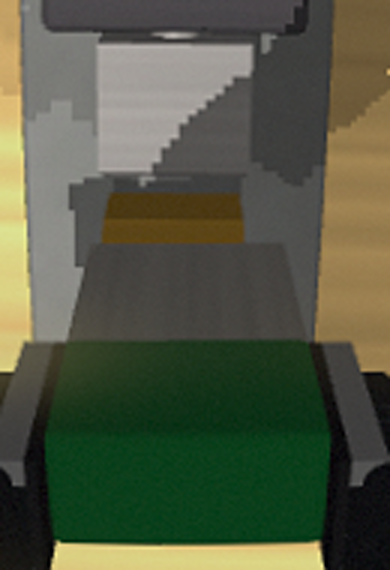

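Run:
```python
from h import *
i=info("w5")
for z in (.154,.157):print(z,[onz("wrist",i,278.5,v,z) for v in (294.3,330.5)])
print([onz("wrist",i,u,231.5,.081) for u in (246,310.5)])
```

```text
0.154 [array([ 0.56162318, -0.19191097,  0.154     ]), array([ 0.58104974, -0.19110765,  0.154     ])]
0.157 [array([ 0.55968676, -0.19200587,  0.157     ]), array([ 0.57860135, -0.19122372,  0.157     ])]
[array([ 0.5636129 , -0.21162701,  0.081     ]), array([ 0.56207166, -0.17162772,  0.081     ])]
```

Emit:
{"name": "play_rows", "arguments": {"travel": [[-0.05,-0.15,-0.5],[-0.05,-0.15,-1.2],[0,0,-0.9],[0,0,0]], "rotation": [[0,0,0],[0,0,0],[0,0,0],[0,0,0]], "claw": [3.5,3.5,3.5,3.5]}}

```text
time_s: 7.15
position: [0.5696, -0.1941, 0.0984]
tool_rot: [[0.0, -0.042, 0.999], [0.0, 0.999, 0.042], [-1.0, 0.0, 0.0]]
ft_force: [-0.3, 0.8, -1.4]
grip_width: 0.039
```

```bash
python3 st.py
```

```text
7.15 [ 0.5696 -0.1941  0.0984] yaw 2.381825149309176 tilt col x [ 0.      0.0003 -1.    ] [-0.3393  0.8021 -1.4074] [ 0.0601  0.0005 -0.0056] 0.03896467238133965
```

Emit:
{"name": "play_rows", "arguments": {"travel": [[0,-0.15,-0.7],[0,0,-0.6],[0,0,-0.5],[0,0,-0.4]], "rotation": [[0,0,-0.005],[0,0,0],[0,0,0],[0,0,0]], "claw": [3.5,3.5,3.5,3.5]}}

```text
time_s: 7.48
position: [0.5697, -0.1954, 0.0756]
tool_rot: [[0.001, -0.037, 0.999], [-0.0, 0.999, 0.037], [-1.0, -0.0, 0.001]]
ft_force: [-1.3, -0.8, 1.4]
grip_width: 0.0393
```

```bash
python3 st.py; python3 shot.py wrist w6
```

```text
7.4833 [ 0.5697 -0.1954  0.0756] yaw 2.1003797763376126 tilt col x [ 0.0007 -0.0005 -1.    ] [-1.3214 -0.8223  1.3994] [-0.0211  0.3254 -0.0231] 0.03930842619206515
7.5333 [ 0.56956744 -0.19534901  0.07485034] 2.093197355328407 [ 0.45307724 -0.3289254  -3.24354865] -122.28059136787371
```

View pics/w6.png

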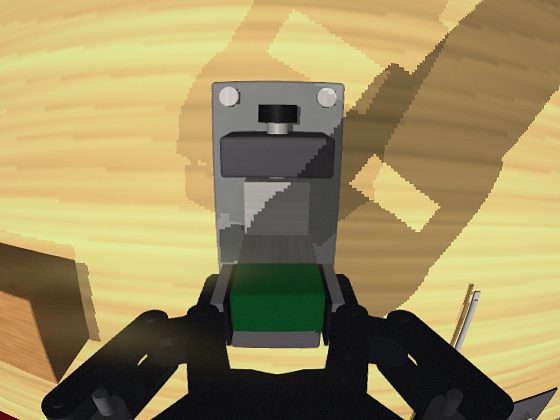

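Going in with low forces; continue in small steps.

Emit:
{"name": "play_rows", "arguments": {"travel": [[0,0,-0.3],[0,0,-0.3],[0,0,-0.3]], "rotation": [[0,0,0],[0,0,0],[0,0,0]], "claw": [3.5,3.5,3.5]}}

```text
time_s: 7.78
position: [0.5697, -0.1955, 0.0658]
tool_rot: [[0.001, -0.036, 0.999], [-0.001, 0.999, 0.036], [-1.0, -0.001, 0.001]]
ft_force: [-0.6, -0.4, -0.0]
grip_width: 0.0391
```

```bash
python3 st.py
```

```text
7.7833 [ 0.5697 -0.1955  0.0658] yaw 2.0883380271570373 tilt col x [ 0.0007 -0.0005 -1.    ] [-0.6432 -0.3682 -0.0183] [-0.0196  0.2923 -0.0751] 0.039118597525809456
```

Emit:
{"name": "play_rows", "arguments": {"travel": [[0,0,-0.3],[0,0,-0.3],[0,0,-0.2]], "rotation": [[0,0,0],[0,0,0],[0,0,0]], "claw": [3.5,3.5,3.5]}}

```text
time_s: 8.03
position: [0.5696, -0.1955, 0.0571]
tool_rot: [[0.001, -0.036, 0.999], [-0.001, 0.999, 0.036], [-1.0, -0.001, 0.001]]
ft_force: [-0.7, 0.2, 0.1]
grip_width: 0.0395
```

```bash
python3 st.py
```

```text
8.0333 [ 0.5696 -0.1955  0.0571] yaw 2.0820111725964723 tilt col x [ 0.0008 -0.0007 -1.    ] [-0.7277  0.2191  0.0946] [ 0.0087  0.3226 -0.0675] 0.039492149017586665
```

Emit:
{"name": "play_rows", "arguments": {"travel": [[0,0,-0.1],[0,0,-0.1]], "rotation": [[0,0,0],[0,0,0]], "claw": [3.5,3.5]}}

```text
time_s: 8.2
position: [0.5698, -0.1956, 0.056]
tool_rot: [[0.001, -0.036, 0.999], [-0.001, 0.999, 0.036], [-1.0, -0.001, 0.001]]
ft_force: [-6.3, 1.9, 18.4]
grip_width: 0.0393
```

```bash
python3 st.py
```

```text
8.2 [ 0.5698 -0.1956  0.056 ] yaw 2.082585002492339 tilt col x [ 0.0015 -0.0009 -1.    ] [-6.2784  1.9073 18.4164] [ 0.6627  1.228  -0.088 ] 0.03934867269644705
```

Emit:
{"name": "play_rows", "arguments": {"travel": [[0,0,0.05],[0,0,0],[0,0,0],[0,0,0],[0,0,0]], "rotation": [[0,0,0],[0,0,0],[0,0,0],[0,0,0],[0,0,0]], "claw": [3.9,4.5,5.5,6.5,7.0]}}

```text
time_s: 8.62
position: [0.5705, -0.1956, 0.0566]
tool_rot: [[0.003, -0.037, 0.999], [-0.001, 0.999, 0.037], [-1.0, -0.002, 0.003]]
ft_force: [0.3, 0.4, 0.1]
grip_width: 0.0699
```

```bash
python3 st.py
```

```text
8.6167 [ 0.5705 -0.1956  0.0566] yaw 2.1023303829839475 tilt col x [ 0.0033 -0.0014 -1.    ] [0.2554 0.4203 0.1076] [-0.0255 -0.008  -0.0186] 0.06988353340515566
```

Retract up and view from above the gap.

Emit:
{"name": "play_rows", "arguments": {"travel": [[0,0,1],[0,0,2.5],[0,0,2.5],[1.5,0,2.5],[2.5,0,1.5],[2.5,0,0],[2,0,0],[0,0,0],[0,0,0]], "rotation": [[0,0,0],[0,0,0],[0,0,0],[0,0,0],[0,0,0],[0,0,0],[0,0,0],[0,0,0],[0,0,0]], "claw": [7.5,8,8.5,8.5,8.5,8.5,8.5,8.5,8.5]}}

```text
time_s: 9.37
position: [0.6578, -0.1947, 0.1688]
tool_rot: [[0.007, -0.036, 0.999], [-0.003, 0.999, 0.036], [-1.0, -0.003, 0.007]]
ft_force: [0.3, 1.0, -1.2]
grip_width: 0.0851
```

```bash
python3 st.py; python3 shot.py wrist w7; python3 -c "
from h import *
crop('pics/w7.png','pics/c7.png',190,0,180,200,3)"; python3 shot.py scene s7; python3 -c "
from h import *
crop('pics/s7.png','pics/c8.png',150,120,180,180,3)"
```

```text
9.3667 [ 0.6578 -0.1947  0.1688] yaw 2.0723794694476365 tilt col x [ 0.0073 -0.0025 -1.    ] [ 0.2922  0.9881 -1.1709] [-0.0022  0.0049 -0.0757] 0.08509300886480096
9.4167 [ 0.65760433 -0.1946943   0.16873404] 2.061082598349175 [-0.53647779  0.16002202 -0.36271206] -118.4470566217276
9.4667 [ 0.65707357 -0.19474718  0.16853243] 2.0429540158727013 [ 0.33835746  0.75508652 -0.27043003] -118.45097844569149
```

View pics/c7.png

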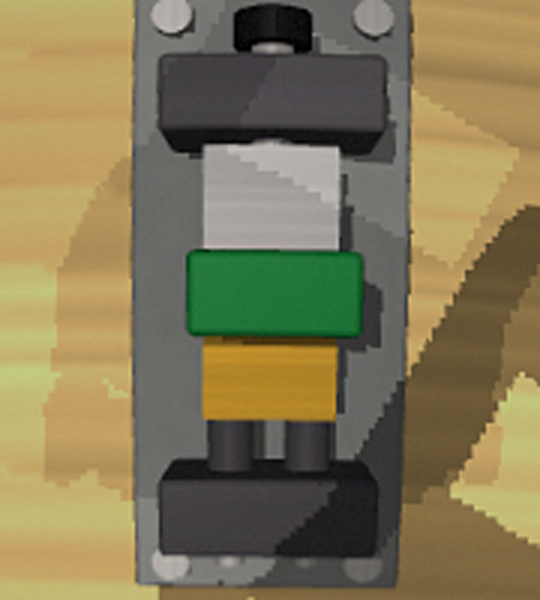

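View pics/c8.png

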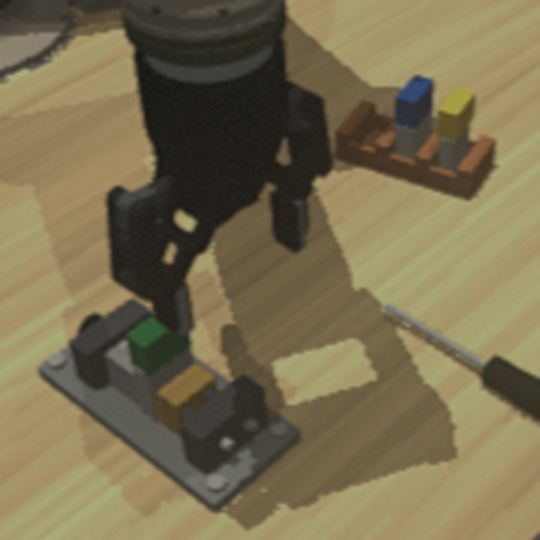

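Run:
```python
from h import *
for f,cols in (("w2",(250,285)),("w7",(260,300))):
    im=cv2.imread(f"pics/{f}.png").astype(int); i=info(f)
    c=sum(cols)//2
    g=im[...,2]-im[...,0]
    print(f,[(v,round(g[v,cols[0]:cols[1]].mean())) for v in range(108,156)])
i=info("w7")
L=onz("wrist",i,190+187/3,98,.088);R=onz("wrist",i,190+363/3,98,.088);print("head",L,R,(L+R)/2)
for a,b,v,z in ((204,340,83,.046),(203,337.5,140,.046),(133,411,100,.012)):
    p=onz("wrist",i,190+a/3,v,z);q=onz("wrist",i,190+b/3,v,z);print(p,q,(p+q)/2)
for v in (252/3,335/3): print("head x",onz("wrist",i,282,v,.088))
```

```text
w2 [(108, 2), (109, 2), (110, 0), (111, 20), (112, 83), (113, 86), (114, 82), (115, 83), (116, 84), (117, 86), (118, 84), (119, 83), (120, 99), (121, 148), (122, 148), (123, 145), (124, 143), (125, 145), (126, 146), (127, 141), (128, 137), (129, 137), (130, 137), (131, 135), (132, 135), (133, 134), (134, 135), (135, 136), (136, 137), (137, 140), (138, 140), (139, 137), (140, 137), (141, 138), (142, 140), (143, 141), (144, 140), (145, 137), (146, 137), (147, 138), (148, 132), (149, 49), (150, -1), (151, -1), (152, 1), (153, 1), (154, 1), (155, 1)]
w7 [(108, -25), (109, -24), (110, -24), (111, -16), (112, 42), (113, 64), (114, 62), (115, 116), (116, 148), (117, 147), (118, 144), (119, 145), (120, 147), (121, 140), (122, 136), (123, 137), (124, 137), (125, 135), (126, 136), (127, 136), (128, 138), (129, 139), (130, 140), (131, 138), (132, 138), (133, 139), (134, 143), (135, 142), (136, 139), (137, 138), (138, 141), (139, 115), (140, 24), (141, -3), (142, 0), (143, 1), (144, 1), (145, 1), (146, 0), (147, 0), (148, 1), (149, 1), (150, 0), (151, 0), (152, 1), (153, 0), (154, 0), (155, 0)]
head [ 0.56975565 -0.21416404  0.088     ] [ 0.56820806 -0.17475138  0.088     ] [ 0.56898186 -0.19445771  0.088     ]
[ 0.55660656 -0.21327929  0.046     ] [ 0.55521031 -0.1772565   0.046     ] [ 0.55590844 -0.1952679   0.046     ]
[ 0.6031825  -0.21221411  0.046     ] [ 0.60181157 -0.17579557  0.046     ] [ 0.60249703 -0.19400484  0.046     ]
[ 0.57031683 -0.23640877  0.012     ] [ 0.56708637 -0.15253641  0.012     ] [ 0.5687016  -0.19447259  0.012     ]
head x [ 0.55958474 -0.19460329  0.088     ]
head x [ 0.57853729 -0.19389422  0.088     ]
```

Run:
```python
from h import *
for f,c,b,s in (("w2",267,148.9,44.2),("w7",280,139.6,146/3)):
    i=info(f); im=cv2.imread(f"pics/{f}.png").astype(int).sum(2)
    vs=np.arange(150,200); print(f,[int(x) for x in im[150:220,c+15:c+20].mean(1)])
    print(onz("wrist",i,c,b,.046)[0]-onz("wrist",i,c,s,.046)[0])
    vt={"w2":120.3,"w7":115}[f]; print("front edge to stop back",onz("wrist",i,c,vt,.046)[0]-onz("wrist",i,c,s,.046)[0])
```

```text
w2 [177, 160, 162, 166, 161, 162, 163, 159, 159, 160, 158, 158, 156, 157, 159, 158, 156, 156, 156, 158, 157, 122, 59, 67, 71, 120, 159, 177, 190, 192, 192, 191, 186, 188, 189, 159, 141, 109, 84, 91, 91, 90, 90, 91, 90, 94, 93, 94, 92, 89, 94, 88, 88, 83, 94, 190, 215, 210, 212, 210, 212, 215, 209, 204, 268, 286, 289, 297, 306, 316]
0.07335508242304822
front edge to stop back 0.05337859378844534
w7 [136, 137, 137, 135, 129, 137, 132, 65, 66, 78, 129, 165, 192, 194, 179, 180, 181, 181, 162, 121, 111, 90, 91, 97, 93, 93, 93, 92, 96, 98, 96, 90, 91, 94, 84, 122, 193, 219, 215, 214, 215, 217, 215, 218, 212, 198, 264, 289, 290, 302, 310, 318, 317, 309, 303, 299, 296, 293, 295, 298, 299, 301, 303, 303, 302, 302, 304, 309, 309, 309]
0.07453098842692762
front edge to stop back 0.05441885919787193
```

Run:
```python
from h import *
for f,c,b,t,vt,e in (("w2",267,148.9,175.4,120.3,205),("w7",280,139.6,160.6,115,185.5)):
    i=info(f)
    B=onz("wrist",i,c,b,.046)[0];F=onz("wrist",i,c,vt,.046)[0];T=onz("wrist",i,c+17,t,.052)[0];E=onz("wrist",i,c+17,e,.052)[0]
    print(f,T-B,T-F,E-B,E-F)
```

```text
w2 0.0169421018203344 0.03691859045493728 0.038238434538241606 0.05821492317284449
w7 0.015834406929049694 0.03594653615810539 0.03654227573308744 0.056654404962143134
```

Run:
```python
from h import *
for f,c in (("w2",258),("w2",283),("w7",263),("w7",300)):
    im=cv2.imread(f"pics/{f}.png").astype(float).sum(2)
    p=im[:225,c-2:c+3].mean(1); d=np.diff(p)
    out=[]
    for v in range(1,len(d)-1):
        if abs(d[v])>=18 and abs(d[v])>=abs(d[v-1]) and abs(d[v])>abs(d[v+1]):
            w=np.abs(d[v-1:v+2])*(np.sign(d[v-1:v+2])==np.sign(d[v])); out.append((round(float((w*np.arange(v-1,v+2)).sum()/w.sum()+.5),2),round(float(d[v]))))
    print(f,c,out)
```

```text
w2 258 [(3.7, -20), (7.49, 113), (9.15, 18), (37.02, -52), (43.79, 322), (65.35, 18), (87.63, -233), (92.22, -55), (96.95, 84), (110.72, -76), (119.9, 99), (148.59, -144), (174.29, 47), (203.67, 188), (208.84, -107), (212.68, 98)]
w2 283 [(8.7, 140), (35.92, -36), (37.61, -63), (44.35, 342), (65.09, -27), (68.59, -22), (88.44, -250), (92.93, -57), (96.14, 103), (111.09, -63), (120.64, 208), (127.46, -20), (149.2, -97), (171.16, -73), (174.84, 51), (186.72, -36), (204.57, 95), (213.72, 65)]
w7 263 [(3.6, -20), (7.42, -20), (17.17, -100), (42.11, -70), (47.72, 362), (82.51, -369), (84.75, 49), (109.78, -43), (111.92, 51), (114.71, 98), (120.63, -22), (139.47, -141), (156.5, -95), (159.62, 73), (184.99, 117), (193.44, -53), (195.8, 39), (219.19, 101)]
w7 300 [(12.5, 46), (17.45, -165), (42.54, -71), (48.35, 319), (66.81, -30), (69.5, -27), (82.93, -215), (112.5, 64), (115.12, 114), (137.5, 18), (139.88, -87), (152.86, -58), (156.5, -20), (159.91, 48), (163.11, -37), (168.32, -23), (185.46, 74), (195.78, 64)]
```

```bash
python3 -c "
from h import *
crop('pics/w2.png','pics/c9.png',210,0,120,220,4)
im=cv2.imread('pics/c9.png');cv2.imwrite('pics/c9.png',im[:600]);
cv2.imwrite('pics/c9b.png',im[400:])"
```

```text
(no output)
```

View pics/c9b.png

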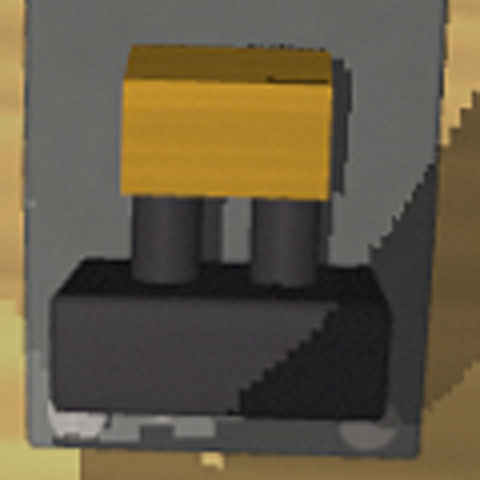

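Run:
```python
from h import *
from scipy.optimize import least_squares
from scipy.spatial.transform import Rotation as Ro
I={"w2":info("w2"),"w7":info("w7")}
# rows for two columns
obs={"w2":{258:dict(b2=37.02,sb=43.79,sf=87.63,jf=110.72,jt=119.9,L=148.59,b3=174.29,b4=203.67,e=212.68),283:dict(b2=37.61,sb=44.35,sf=88.44,jf=111.09,jt=120.64,L=149.2,b3=174.84,b4=204.57,e=213.72)},
"w7":{263:dict(b1=17.17,b2=42.11,sb=47.72,jt=114.71,L=139.47,b3=159.62,b4=184.99),300:dict(b1=17.45,b2=42.54,sb=48.35,jt=115.12,L=139.88,b3=159.91,b4=185.46)}}
th=np.radians(2.0); ex=np.array([np.cos(th),np.sin(th),0])
def f(p,full=False,drop=()):
    sf,sb,L,d=p[:4]*1e-3; r=[];names=[]
    for k,fn in enumerate(("w2","w7")):
        a,tx,tz,yw=p[4+4*k:8+4*k]; i=dict(I[fn]); 
        i["rotation"]=Ro.from_rotvec([0,a*1e-2,0]).as_matrix()@i["rotation"]; i["eye"]=i["eye"]+np.array([tx,0,tz])*1e-3
        dd=d if fn=="w7" else 0
        X=dict(b1=(-.063,.052),b2=(-.041,.052),sb=(sb,.046),sf=(sf,.046),jf=(.010+dd,.034),jt=(.016+dd,.046),L=(L+dd,.046),b3=(.053,.052),b4=(.075,.052),e=(.095,.012))
        for c,o in obs[fn].items():
            for n,v in o.items():
                if n in drop: continue
                pt=onz("wrist",i,c,v,X[n][1])-np.array([.5625,-.195,0])
                t=th+yw*1e-2; xj=pt[0]*np.cos(t)+pt[1]*np.sin(t)
                r.append((xj-X[n][0])*1e3); names.append((fn,c,n))
        r+= [a/1.,tx/3,tz/3,yw/1.]
    if full: 
        for n,x in zip(names,[x for x in r]): pass
    return np.array(r)
for drop in ((),("b3",),("jf",),("b3","b2"),("e",),("b4",)):
    s=least_squares(lambda p:f(p,drop=drop),np.r_[-6,-36,36,1.5,np.zeros(8)])
    J=s.jac; cov=np.linalg.inv(J.T@J)*(2*s.cost/max(1,len(s.fun)-12))
    print(drop,np.round(s.x,2),"rms",round(np.sqrt(np.mean(s.fun**2)),2),"sd d",round(cov[3,3]**.5,2),"gap",round(10-(s.x[0]+3),2))
```

```text
() [ -6.26 -37.62  36.31   1.41   0.12  -1.66   0.67  -0.09   0.36  -1.15
   0.74  -0.18] rms 0.29 sd d 0.23 gap 13.26
('b3',) [ -6.19 -37.57  36.39   1.58   0.21  -1.38   0.88  -0.09   0.37  -0.94
   1.25  -0.17] rms 0.24 sd d 0.22 gap 13.19
('jf',) [ -6.32 -37.66  36.28   1.42   0.13  -1.69   0.75  -0.1    0.36  -1.15
   0.75  -0.18] rms 0.29 sd d 0.24 gap 13.32
('b3', 'b2') [ -6.26 -37.7   36.39   1.47   0.23  -1.39   1.1   -0.08   0.37  -1.09
   1.51  -0.15] rms 0.23 sd d 0.22 gap 13.26
('e',) [ -6.27 -37.62  36.28   1.43   0.25  -1.4    0.47  -0.05   0.36  -1.14
   0.73  -0.18] rms 0.28 sd d 0.23 gap 13.27
('b4',) [-6.290e+00 -3.765e+01  3.625e+01  1.220e+00  9.000e-02 -1.770e+00
  4.700e-01 -7.000e-02  4.200e-01 -1.160e+00  1.000e-02 -1.500e-01] rms 0.27 sd d 0.25 gap 13.29
```

```bash
python3 st.py; python3 -c "
from rig import env
print(env.close_job())"
```

```text
9.4667 [ 0.6571 -0.1947  0.1685] yaw 2.0429540158727013 tilt col x [ 0.0065 -0.0021 -1.    ] [ 0.3384  0.7551 -0.2704] [-0.0281 -0.0504 -0.0418] 0.08549075715254063
the job is handed in; nothing more can be done
None
```

I put the middle packer (green, 15 mm) in the jig. It is released, and the thin and thick packers still stand in their rack slots. The job was handed in at 9.5 s.

I chose it by measuring rather than trying each packer in turn. The wrist camera put the gap at about 13.2 mm, so the thick packer would need about 4.8 mm of jaw travel, just past its 4.6 mm end. The thin one would have been loose. The middle one was the only packer I tried.

- **Fit:** it went down with only a few newtons until it met the bed, where the contact reading was 18 N. The tool height there matched the bed height.
- **Grip:** pictures from before and after show the jaw pushed back. A fit over both gives about 1.4 ± 0.25 mm, quick edge comparisons gave 1.0 to 1.7 mm, and the gap width implies about 1.7 mm. These disagree by a few tenths, but all are above 0.5 mm.
- **Placement:** the head is within about 1 mm of the centre along the jaws, and its position across the gap matches the packer standing upright against the stop.
- **Surroundings:** nothing else was touched, and the gripper was open and well clear at hand-in.

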